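# Park the finned pusher in the slicer's blades

## Robot

A 6-joint arm with a two-finger parallel gripper is mounted at the origin on the work surface. World frame = base frame: x ahead of the robot, y to its left, z up, the work surface at z = 0. Lengths are in mm, angles in rad, forces in N, time in s.
With the tool pointing down it reaches from about 350 to 975 mm from the base axis. Payload 7.1 kg.
Tool frame: the origin (TCP) lies midway between the tips of the shut fingers; the grasp point (between the pads) lies 19 mm behind it (ctrl.hold_point_z is the distance from the TCP to the grasp point, in mm); z points along the fingers, y is the direction in which the jaws open and shut (so a half turn about z gives the same grasp; the last joint's range is limited). The gripper opens to 88 mm and grips with 3 to 60 N. Pads are 20 mm wide; open, the fingers measure 115 mm over their backs; the gripper's body (75 mm by 178 mm) begins 61 mm behind the grasp point.
Start: joints at [1.183, 0.423, 1.63, -0, 1.089, -0.019], TCP at [225.278, 582.97, 222.675] pointing down, gripper open.
Joint ranges: [-3, 3], [-0.9, 2.11], [0.09, 2.58], [-1.31, 4.45], [0.11, 2.69], [-2.54, 2.54]. Speed limits (rad/s): [2.39, 2.39, 3.01, 3.14, 3.14, 3.14].

## Interface

Orientations are given as a rotation vector (axis times angle).
In Python, from workcell import ctrl, eyes gives the robot as it stands.
- The arm moves only by the tool move_arm, never from a script. Its argument "deltas" is a list of rows, each a list of 6 numbers: the shift along the tool's x, y, z in mm, then the turn, a rotation vector about the tool's x, y, z in rad. A call has 1 to 5 rows; each row shifts and turns the pose as measured when the row begins, along the tool's axes as they then stand; what a row does not reach is not made up. A row lasts 1/12 s, in which the tool goes at most 41.7 mm and 7.16 degrees, less where a joint would pass 70% of its speed; a pose out of reach is approached as far as the arm can. A call is refused whole if a number of a shift passes 41.7 or a number of a turn 0.125, either way. A call with a gripper value outside its range is refused whole. "hand" is the closure, from -1 (fully open) to 1 (shut), set as the call begins (left out, the last holds). The fingers move at their own pace and stop on an object; the grip force is fixed at half the most. Time passes only in rows, so rows that do not move let the fingers close. It gives the time, the measured TCP pose, the force and the opening at its end, in the units of the state.
- ctrl.get_obs(): the state, without advancing time (a new reading comes with each control period).
- eyes.get_image(name): name is "scene" or "top" or "wrist"; returns a dict with "frame" (400x640x3 uint8, red, green, blue), "range_z" (400x640 float32, mm along the optical axis (not along the pixel's ray), 0 where there is no reading), "fx", "fy", "cx", "cy" (pixels), "cam_to_world" (4x4, takes a point from camera to world coordinates). Camera axes: x right, y down, z forward; pixel columns grow to the right and rows downward; lengths in mm; the calibration is good to about 2 mm. A picture is of the moment at which its call begins.
- ctrl.close_job(): hands the job in, once; it reports no verdict.
The state is a dict: "t": time; "qpos": joint angles; "qvel": joint speeds; "joint_torque": joint torques, N m; "ee_pos": TCP position; "orientation": TCP orientation; "ft_force": force on the tool from outside, world axes, zero at the start; "moment": the same for the moment, N m; "width": finger opening in mm.
Only numpy, scipy, OpenCV 4.12 (cv2) and the standard library are available. Lean on these libraries where they do the work, as an engineer would, in place of code of your own. Each camera call takes 0.05 s, during which the arm holds its last target.

## Task

Cover the sausage slicer's blades for storage: take the pusher with the five closely spaced fins off the black mat and put it down between the blades, fins in the gaps, pushed fully home and level, centred front to back, and let go. The blade cassette was clamped by eye and may sit a little off the slicer's middle, so feel for the gaps and do not force or drop the pusher onto the blades; leave everything else where it is.

Things in the scene. Friction and masses are not known exactly. Their poses are not given: they have to be found in the camera images.
- pusher: grey plastic push block standing on its five fins on the 3 mm black mat. Origin: middle of the fins' underside; x along the fins, y across, z up. Fins 9 mm thick, 16 mm pitch (y = -32, -16, 0, 16, 32 mm), 60 mm long in x, 26 mm deep (z 0 to 26). Back plate 46 (x) x 96 (y) mm, z 26 to 34 mm; fins stand 7 mm out past it. Either way round fits. 0.14 to 0.28 kg.
- pusher_grip (a point): point to grip on the five-fin pusher: in its upright rib handle, 58 mm above the pusher's origin, axes as the pusher's. The handle is 16 mm thick in x, 56 mm long in y, from z = 34 (top of the back plate) to 79 mm above the pusher's origin: pinch its 16 mm, closing along x.
- coarse_pusher: the wrong pusher, for another cassette, on the same mat: same plate and handle, but only four fins at 26 mm pitch. Origin and axes as the five-fin pusher. Leave it alone.
- slicer: white slicer frame fixed to the table, 110 (x) x 170 (y) mm. Origin: middle of its underside on the table; x along the blades, y across, z up. Base plate top z = 20 mm; cheeks at y = 63 to 85 mm either side, up to z = 42 mm. Between them stands the metal blade cassette. Pusher origin here when resting on top of the blades: z = 50 mm; when fully home (back plate on blade tops): z = 24 mm.
- blade_top (a point): frame's middle at blade-top height, 50 mm up; axes as the slicer. Cassette: four 4 mm blades at 16 mm pitch between 18 mm end blocks (inner faces 76 mm apart), all z 20 to 50 mm, 70 mm long in x: five 12 mm gaps. It is clamped firm and parallel, up to 6.5 mm off this point in y to either side; that offset is not reported. One fin out of step, the end blocks stop the pusher.
- salt_jar: white jar with steel cap, radius 24, height 85 mm; origin at the middle of its underside; bystander
- mug: white mug, radius 39, height 90 mm; origin at the middle of its underside; bystander
- bowl: white bowl, rim radius 65, height 55 mm; origin at the middle of its underside; bystander
- spoon: steel spoon 180 mm long, lying on the table between mat and slicer; origin at its middle; bystander

How it is judged:
By the outcome, as a careful person would: the job done as asked, in the order asked, and still so for the second after the job is handed in, with the robot touching nothing.
It also fails if it takes over 54 s, if anything falls off the work surface, if the arm or the gripper's body presses on something with over 40 N, if the wrist force passes 120 N, or if a joint passes its speed limit or range.

## Working session

There is one attempt and no reset: what is moved stays moved. The work goes in short steps, Python scripts to look and compute and a tool call to move; the robot and the scene stay as the last step left them, time stands still between calls to the robot, and variables do not carry over. Pictures are saved under pics/ and viewed, and the job is handed in when it is done.

Besides the shell and the picture viewer there is one more tool, called after ">>>" by a JSON object that holds its "name" and its "arguments". move_arm: Moves the arm, as the interface text tells. Its arguments: {"type":"object","properties":{"deltas":{"type":"array"},"hand":{"type":"number"}},"required":["deltas"]}

```bash
ls; mkdir -p pics; cat > h.py <<'E'
from workcell import ctrl, eyes
import numpy as np, cv2
def snap(n,f):
    d=eyes.get_image(n); cv2.imwrite('pics/%s.png'%f,d['frame'][:,:,::-1]); np.savez('pics/%s.npz'%f,**d); return d
def world(d):
    v,u=np.mgrid[0:400,0:640]; z=d['range_z']
    P=np.stack([(u-d['cx'])/d['fx']*z,(v-d['cy'])/d['fy']*z,z,np.ones_like(z)],-1)
    return (P@np.array(d['cam_to_world']).T)[...,:3]
E
python3 - <<'E'
from h import *
print(ctrl.get_obs())
for n in['scene','top','wrist']:
    d=snap(n,n+'0'); print(n,d['cam_to_world'],d['fx'])
E
```

```text
pics
{'t': 0.0, 'qpos': array([ 1.18302140e+00,  4.23808991e-01,  1.63070088e+00, -2.28249093e-05,
        1.08856607e+00, -1.90188195e-02]), 'qvel': array([ 0.00019925, -0.00154508, -0.00057506,  0.00035519, -0.00203295,
       -0.00055465]), 'joint_torque': array([ 5.18385132e-04, -5.44628870e+01, -2.73657990e+01,  6.45041233e-02,
        2.28407141e-02, -9.95674054e-05]), 'ee_pos': array([225.06836237, 582.47610117, 221.9172976 ]), 'orientation': array([-5.75896579e-01, -3.08807127e+00,  2.28812290e-03]), 'ft_force': array([ 0.29616486, -0.69131125,  0.11434659]), 'moment': array([-0.02404972, -0.00770256, -0.03116128]), 'width': 87.8952818786355}
scene [[-6.55453175e-01  4.58746973e-01 -5.99943623e-01  1.13850360e+03]
 [ 7.55073764e-01  3.81596126e-01 -5.33149142e-01  5.98340950e+02]
 [-1.56443927e-02 -8.02455987e-01 -5.96506196e-01  6.15000765e+02]
 [ 0.00000000e+00  0.00000000e+00  0.00000000e+00  1.00000000e+00]] 421.9575677979252
top [[ 2.77947914e-02 -9.85361362e-01  1.68197611e-01  3.88117651e+02]
 [-9.99106425e-01 -3.27441915e-02 -2.67239616e-02  1.14760941e+02]
 [ 3.18402539e-02 -1.67304526e-01 -9.85390985e-01  1.15921260e+03]
 [ 0.00000000e+00  0.00000000e+00  0.00000000e+00  1.00000000e+00]] 436.4532261928919
wrist [[ 3.59640583e-01  8.90229335e-01  2.79553899e-01  1.47359070e+02]
 [ 9.33090810e-01 -3.42979561e-01 -1.08196866e-01  6.12933063e+02]
 [-4.38750090e-04  2.99761158e-01 -9.54014180e-01  3.84633107e+02]
 [ 0.00000000e+00  0.00000000e+00  0.00000000e+00  1.00000000e+00]] 350.14472432901454
```

View pics/scene0.png

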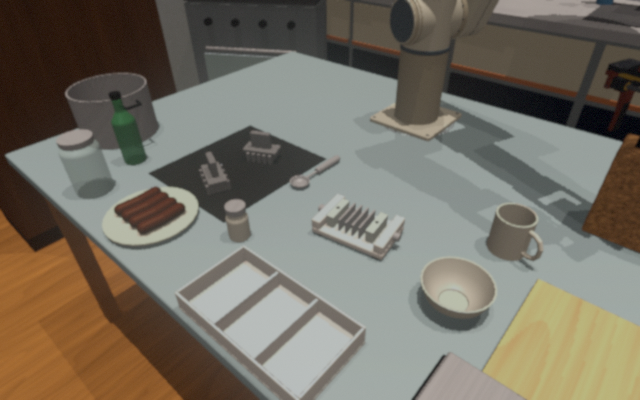

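View pics/top0.png

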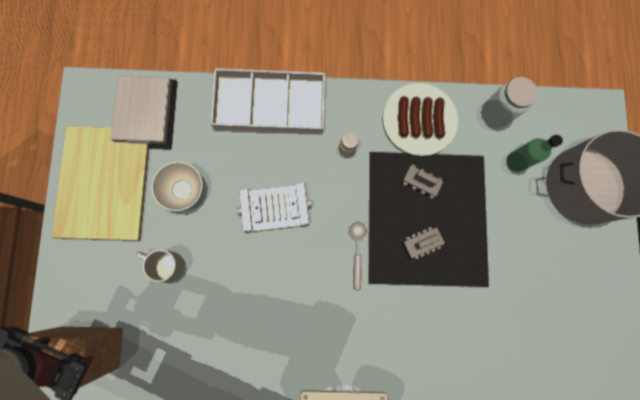

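View pics/wrist0.png

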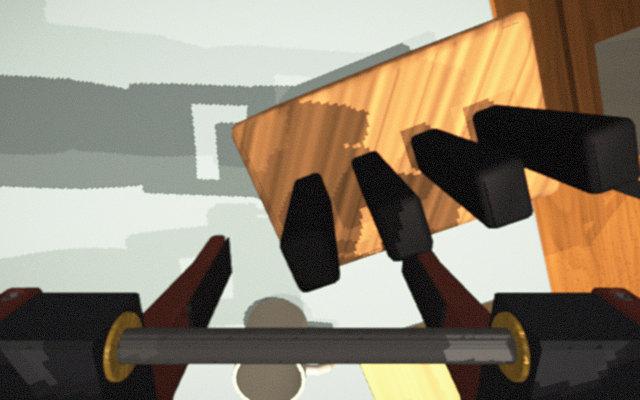

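Top view: slicer near (275,208); pushers near (423,182) and (425,243). I'll enlarge these areas.

```bash
python3 - <<'E'
import cv2,numpy as np
im=cv2.imread('pics/top0.png')
a=cv2.resize(im[155:270,390:460],None,fx=6,fy=6,interpolation=cv2.INTER_CUBIC)[:600]
b=cv2.resize(im[170:245,230:320],None,fx=8,fy=8,interpolation=cv2.INTER_CUBIC)
s=cv2.imread('pics/scene0.png')
c=cv2.resize(s[115:205,180:300],None,fx=6,fy=6,interpolation=cv2.INTER_CUBIC)
cv2.imwrite('pics/a.png',a);cv2.imwrite('pics/b.png',b);cv2.imwrite('pics/c.png',c)
E
```

```text
(no output)
```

View pics/a.png

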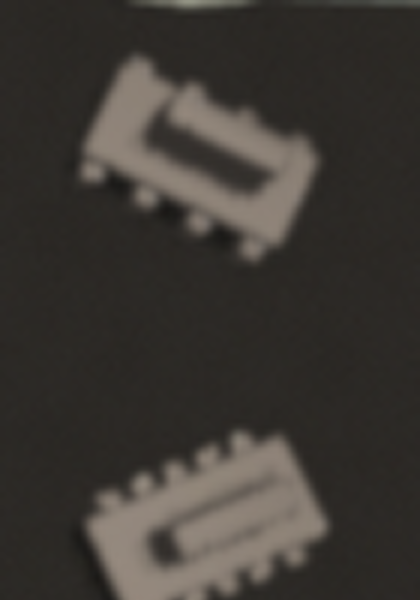

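View pics/b.png

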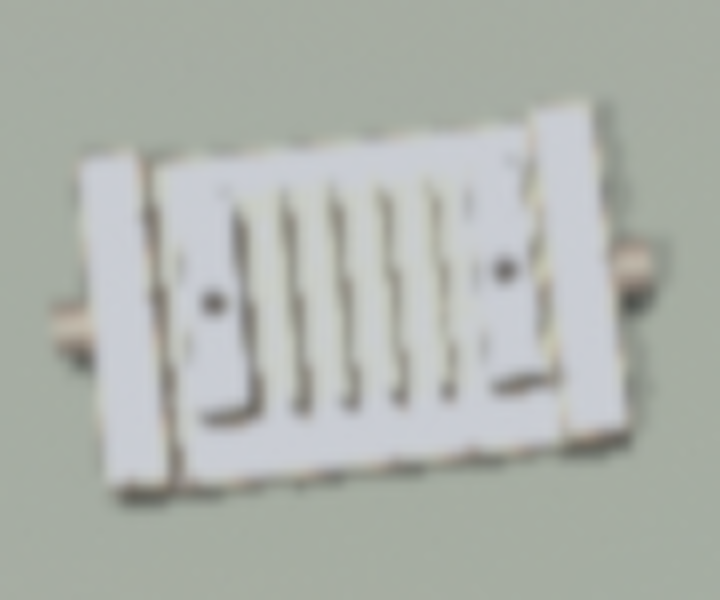

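View pics/c.png

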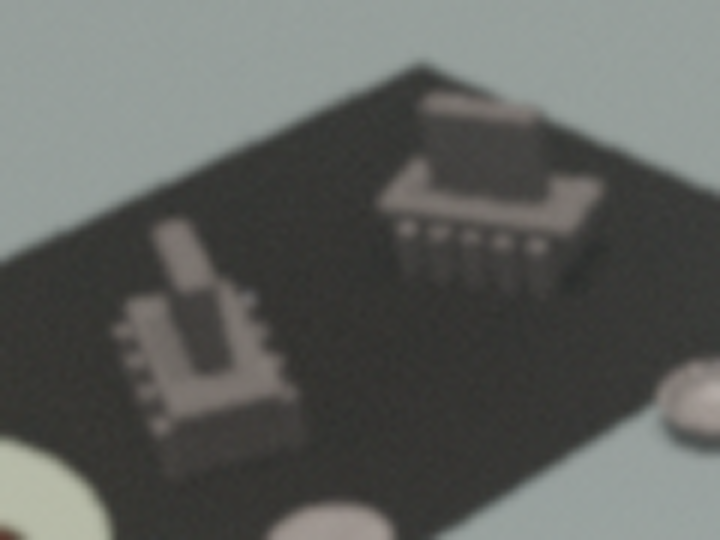

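The five-fin pusher is the lower one in the top view, at (425,243); the upper one has four fins. The slicer's two cheeks and the blade cassette are visible near (275,208). Next I'll measure poses from depth.

```bash
python3 - <<'E'
from h import *
d=dict(np.load('pics/top0.npz'));W=world(d)
def band(r,lo,hi):
    P=W[r[0]:r[1],r[2]:r[3]].reshape(-1,3); P=P[(P[:,2]>lo)&(P[:,2]<hi)&(P[:,2]!=0)]
    (c,s,a)=cv2.minAreaRect(P[:,:2].astype(np.float32)); print(r,lo,hi,len(P),'c',c,'s',s,'a',a,'med',np.median(P,0),'mean',P.mean(0))
pr=(215,270,395,455)
band(pr,28,45);band(pr,70,95);band(pr,20,95)
sr=(170,245,230,320)
band(sr,33,46);band(sr,46.5,60);band(sr,12,60)
z=W[...,2]
print(np.round(z[200:216:3,235:316:2]).astype(int))
print(np.round(z[225:262:2,403:448:2]).astype(int))
for n,(u,v) in dict(mat=(380,200),jar=(349,142),bowl=(178,187),mug=(160,265),spoon=(358,230),bottle=(541,148),coarse=(423,178)).items(): print(n,W[v,u])
E
```

```text
(215, 270, 395, 455) 28 45 536 c (482.9680480957031, -199.04185485839844) s (58.52370071411133, 96.8447494506836) a 26.84148597717285 med [ 480.2880864  -193.66395003   35.57777854] mean [ 481.03780339 -195.24814924   35.35112085]
(215, 270, 395, 455) 70 95 148 c (482.2874755859375, -198.5101776123047) s (15.869841575622559, 55.351654052734375) a 24.90371322631836 med [ 482.58303919 -197.84319462   80.97374225] mean [ 482.0964605  -197.85914537   80.93356147]
(215, 270, 395, 455) 20 95 766 c (482.54693603515625, -199.05215454101562) s (59.95009231567383, 96.75736999511719) a 24.727081298828125 med [ 480.58776453 -193.85205067   36.35683462] mean [ 481.57397049 -195.51024209   44.1014821 ]
(170, 245, 230, 320) 33 46 837 c (564.1831665039062, 193.8126678466797) s (111.35844421386719, 193.22085571289062) a 8.527058601379395 med [561.93992878 212.25501849  41.01024669] mean [562.30122055 194.21346754  40.88256827]
(170, 245, 230, 320) 46.5 60 507 c (563.423583984375, 193.14996337890625) s (73.67728424072266, 160.8649444580078) a 10.44762897491455 med [564.15388649 192.79266061  49.661305
[... 3458 characters left out ...]
 -1    1]
 [1159   -1    1    1   35   35   27   26   -1    4    1    4    5    1
     4    1    6    4    2    2    3    0    2]
 [   4    3    5    1    5    5   26    3    3   -2    4    4   -1    4
     2    4    0    4    8    3    3    2   -1]
 [   2    1    5    1    4   -1    1    3    2    4    5    2   -3    2
     4    4    2    5    3    1    7    4    2]]
mat [597.30868128 -90.85202685   0.87408487]
jar [729.85595852   4.59512535  86.94596444]
bowl [614.12358831 452.91318519   3.01712257]
mug [406.39016235 480.92654895   8.31963354]
spoon [513.69161992 -31.76613138   2.85962396]
bottle [ 712.58332683 -458.92386828  149.20428897]
coarse [ 644.16543361 -187.44472202   78.26916386]
```

```bash
cat >> h.py <<'E'
from scipy.spatial.transform import Rotation as R
def st():
    o=ctrl.get_obs(); Rm=R.from_rotvec(o['orientation']).as_matrix(); return o,np.array(o['ee_pos']),Rm
def plan(target,yaw,n=5,vmax=41,wmax=0.12,level=True):
    """yaw(deg): direction of tool y. prints rows"""
    o,p,M=st(); y=np.radians(yaw)
    Y=np.array([np.cos(y),np.sin(y),0]);
    if Y@M[:,1]<0: Y=-Y
    Z=np.array([0,0,-1.]); T=np.stack([np.cross(Y,Z),Y,Z],1)
    t=np.array(target,float)
    print('t %.2f p %s F %s w %.1f yaw %.2f tilt %s'%(o['t'],np.round(p,1),np.round(o['ft_force'],1),o['width'],np.degrees(np.arctan2(M[1,1],M[0,1])),np.round(M[:2,2],4)),'dist %.1f'%np.linalg.norm(t-p))
    for i in range(n):
        d=t-p; L=np.linalg.norm(d); d=d*min(1,vmax/max(L,1e-9))
        w=R.from_matrix(M.T@T).as_rotvec(); a=np.linalg.norm(w); w=w*min(1,wmax/max(a,1e-9))
        print([round(float(v),1) for v in M.T@d]+[round(float(v),3) for v in w])
        p=p+d; M=M@R.from_rotvec(w).as_matrix()
E
python3 - <<'E'
from h import *
plan([563,194,230],8.6)
E
```

```text
t 0.15 p [225.1 582.6 222.1] F [1.  0.1 0.7] w 87.7 yaw 68.87 tilt [-0.0004 -0.001 ] dist 515.0
[-36.2, -19.2, -0.6, -0.0, 0.0, 0.12]
[-38.3, -14.7, -0.6, -0.0, 0.0, 0.12]
[-39.8, -10.0, -0.6, -0.0, 0.0, 0.12]
[-40.7, -5.2, -0.6, -0.0, 0.0, 0.12]
[-41.0, -0.3, -0.6, -0.0, 0.0, 0.12]
```

>>> {"name": "move_arm", "arguments": {"deltas": [[-36, -19, -1, 0, 0, 0.12], [-38, -15, -1, 0, 0, 0.12], [-40, -10, -1, 0, 0, 0.12], [-41, -5, -1, 0, 0, 0.12], [-41, 0, -1, 0, 0, 0.12]], "hand": -1}}

```text
t: 0.57
ee_pos: [357.4, 428.2, 225.2]
orientation: [-1.477, -2.771, 0.002]
ft_force: [0.6, 0.3, 0.0]
width: 88.0
```

```bash
python3 - <<'E'
from h import *
plan([563,194,230],8.6)
E
```

```text
t 0.57 p [357.4 428.2 225.2] F [0.6 0.3 0. ] w 88.0 yaw 33.87 tilt [-0.0022 -0.0003] dist 311.7
[-40.7, 5.3, -0.7, -0.001, -0.0, 0.12]
[-39.7, 10.1, -0.7, -0.001, -0.0, 0.12]
[-38.2, 14.8, -0.7, -0.001, -0.0, 0.12]
[-36.2, 19.3, -0.6, -0.0, -0.0, 0.081]
[-34.5, 22.1, -0.6, 0.0, 0.0, 0.0]
```

>>> {"name": "move_arm", "arguments": {"deltas": [[-41, 5, -1, 0, 0, 0.12], [-40, 10, -1, 0, 0, 0.12], [-38, 15, -1, 0, 0, 0.12], [-36, 19, -1, 0, 0, 0.08], [-35, 22, -1, 0, 0, 0]]}}

```text
t: 0.98
ee_pos: [490.8, 267.8, 229.6]
orientation: [-2.078, -2.354, 0.004]
ft_force: [0.9, -0.8, 0.6]
width: 87.7
```

```bash
python3 - <<'E'
from h import *
plan([563,194,230],8.6)
E
```

```text
t 0.98 p [490.8 267.8 229.6] F [ 0.9 -0.8  0.6] w 87.7 yaw 7.13 tilt [-0.003  -0.0008] dist 103.2
[-32.6, 24.8, -0.2, -0.003, 0.0, -0.026]
[-33.3, 24.0, -0.2, 0.0, 0.0, 0.0]
[-17.2, 12.4, -0.1, 0.0, 0.0, 0.0]
[0.0, 0.0, 0.0, 0.0, 0.0, 0.0]
[0.0, 0.0, 0.0, 0.0, 0.0, 0.0]
```

>>> {"name": "move_arm", "arguments": {"deltas": [[-33, 25, 0, 0, 0, -0.02], [-33, 24, 0, 0, 0, 0], [-15, 11, 0, 0, 0, 0], [0, 0, 0, 0, 0, 0], [0, 0, 0, 0, 0, 0]]}}

```text
t: 1.4
ee_pos: [566.0, 186.4, 228.8]
orientation: [-2.066, -2.366, 0.005]
ft_force: [-0.9, 0.2, 0.3]
width: 87.7
```

```bash
python3 - <<'E'
from h import *
d=snap('wrist','w1')
o,p,M=st();print(p,np.array(d['cam_to_world']).round(3))
W=world(d);z=W[...,2]
def band(lo,hi,X=(490,640),Yr=(90,300)):
    m=(z>lo)&(z<hi)&(W[...,0]>X[0])&(W[...,0]<X[1])&(W[...,1]>Yr[0])&(W[...,1]<Yr[1])
    m=cv2.morphologyEx(m.astype(np.uint8),cv2.MORPH_OPEN,np.ones((3,3)))>0
    P=W[m]; print(lo,hi,len(P),cv2.minAreaRect(P[:,:2].astype(np.float32)),P.mean(0))
band(33,46);band(45.5,57);band(14,25)
E
```

```text
[565.72795203 186.73546857 228.78536099] [[ 9.91000e-01  1.30000e-01  3.90000e-02  5.54647e+02]
 [ 1.36000e-01 -9.45000e-01 -2.98000e-01  2.69070e+02]
 [-2.00000e-03  3.01000e-01 -9.54000e-01  3.91336e+02]
 [ 0.00000e+00  0.00000e+00  0.00000e+00  1.00000e+00]]
33 46 5747 ((566.0584106445312, 193.36883544921875), (109.5337142944336, 193.60133361816406), 8.531250953674316) [564.84625648 202.80059905  41.63139476]
45.5 57 3928 ((566.6138305664062, 190.32504272460938), (70.09300231933594, 112.32474517822266), 8.549250602722168) [566.10399755 193.91037165  50.26932737]
14 25 6458 ((566.3624267578125, 192.40985107421875), (110.20577239990234, 126.95584869384766), 8.510011672973633) [564.94977688 200.94998122  20.54349415]
```

View pics/w1.png

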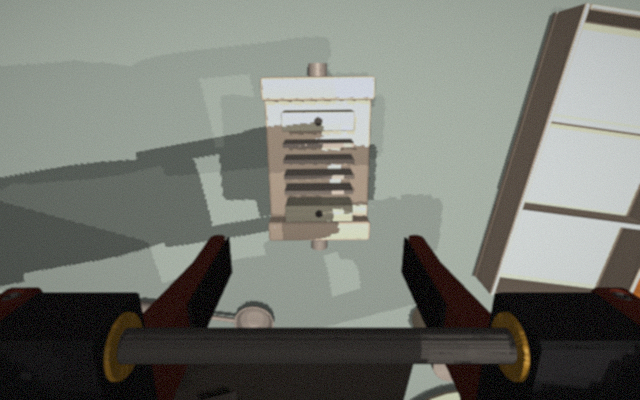

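The wrist view shows the slicer at (317,160), with cassette blades at rows 142–187. The cassette fit is 70.1 x 112.3 mm, which matches the description: centre (566.6,190.3), yaw 8.5°, about -3.1 mm off the frame's middle. Next stop is the pusher.

```bash
python3 - <<'E'
from h import *
plan([482,-198,230],24.8,10)
E
```

```text
t 1.45 p [565.7 186.7 228.8] F [0.4 0.3 0.7] w 87.3 yaw 7.82 tilt [-0.0024 -0.0022] dist 393.7
[-38.5, -14.1, -0.0, -0.001, 0.001, -0.12]
[-36.5, -18.6, -0.1, -0.001, 0.001, -0.12]
[-34.1, -22.8, -0.1, -0.001, 0.0, -0.056]
[-32.7, -24.7, -0.1, 0.0, 0.0, -0.0]
[-32.7, -24.7, -0.1, 0.0, -0.0, -0.0]
[-32.7, -24.7, -0.1, 0.0, 0.0, -0.0]
[-32.7, -24.7, -0.1, 0.0, 0.0, -0.0]
[-32.7, -24.7, -0.1, 0.0, 0.0, -0.0]
[-32.7, -24.7, -0.1, 0.0, 0.0, -0.0]
[-19.7, -14.9, -0.1, 0.0, 0.0, -0.0]
```

>>> {"name": "move_arm", "arguments": {"deltas": [[-38, -14, 0, 0, 0, -0.12], [-36, -19, 0, 0, 0, -0.12], [-34, -23, 0, 0, 0, -0.06], [-33, -25, 0, 0, 0, 0], [-33, -25, 0, 0, 0, 0]]}}

```text
t: 1.87
ee_pos: [519.2, -6.2, 228.1]
orientation: [-1.644, -2.673, 0.001]
ft_force: [0.9, -0.7, -0.1]
width: 87.6
```

>>> {"name": "move_arm", "arguments": {"deltas": [[-33, -25, 0, 0, 0, 0], [-33, -25, 0, 0, 0, 0], [-33, -25, 0, 0, 0, 0], [-33, -25, 0, 0, 0, 0], [-10, -8, 0, 0, 0, 0]]}}

```text
t: 2.28
ee_pos: [482.0, -183.6, 228.5]
orientation: [-1.63, -2.682, 0.0]
ft_force: [-0.1, -0.7, 0.0]
width: 87.6
```

```bash
python3 - <<'E'
from h import *
plan([482,-198,210],24.8,5)
E
```

```text
t 2.28 p [ 482.  -183.6  228.5] F [-0.1 -0.7  0. ] w 87.6 yaw 27.41 tilt [-0.003   0.0015] dist 23.4
[-12.9, -6.6, 18.4, -0.002, -0.003, 0.045]
[0.0, 0.0, 0.0, -0.0, 0.0, 0.0]
[0.0, 0.0, 0.0, -0.0, 0.0, 0.0]
[0.0, 0.0, 0.0, 0.0, -0.0, 0.0]
[0.0, 0.0, 0.0, 0.0, -0.0, 0.0]
```

>>> {"name": "move_arm", "arguments": {"deltas": [[-10, -5, 10, -0.002, -0.003, 0.045], [0, 0, 0, 0, 0, 0], [0, 0, 0, 0, 0, 0]]}}

```text
t: 2.53
ee_pos: [481.3, -194.4, 217.5]
orientation: [1.7, 2.642, 0.0]
ft_force: [0.3, -0.3, 0.2]
width: 88.1
```

```bash
python3 - <<'E'
from h import *
d=snap('wrist','w2')
o,p,M=st();print(p)
W=world(d);z=W[...,2]
def band(lo,hi,X=(430,540),Yr=(-260,-130)):
    m=(z>lo)&(z<hi)&(W[...,0]>X[0])&(W[...,0]<X[1])&(W[...,1]>Yr[0])&(W[...,1]<Yr[1])
    m=cv2.morphologyEx(m.astype(np.uint8),cv2.MORPH_OPEN,np.ones((3,3)))>0
    P=W[m]; print(lo,hi,len(P),cv2.minAreaRect(P[:,:2].astype(np.float32)),P.mean(0))
band(31,46);band(75,90);band(22,34);band(22,90)
plan([482,-198,210],24.8,1)
E
```

```text
[ 481.11851367 -193.96792579  217.28517935]
31 46 2954 ((484.5942687988281, -198.60267639160156), (46.25585174560547, 95.1817855834961), 25.029735565185547) [ 481.38996371 -192.21080839   37.46346325]
75 90 1074 ((484.205322265625, -198.81668090820312), (15.533731460571289, 55.56249237060547), 24.94020652770996) [ 483.90052386 -197.65229458   82.04084181]
22 34 599 ((484.6212158203125, -198.93405151367188), (60.006187438964844, 72.88788604736328), 24.94914436340332) [ 484.33093584 -198.60587524   29.03724367]
22 90 4760 ((484.44189453125, -198.736083984375), (59.94801712036133, 95.20648956298828), 24.751815795898438) [ 482.26485682 -194.13024312   46.98259604]
t 2.58 p [ 481.1 -194.   217.3] F [-0.1  0.2  0.2] w 87.7 yaw 24.53 tilt [-0.0003  0.0003] dist 8.4
[-4.0, -0.9, 7.3, -0.0, -0.0, -0.005]
```

View pics/w2.png

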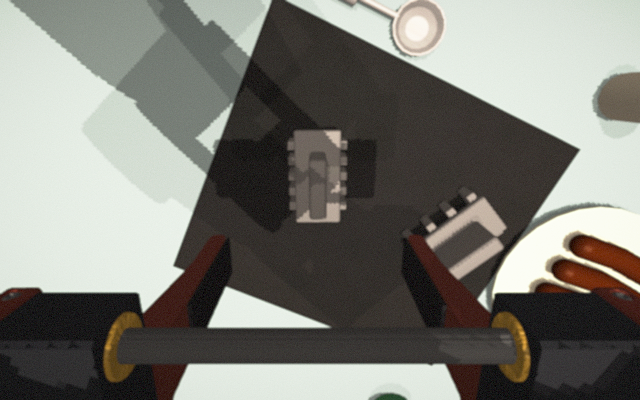

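Wrist view: five-fin pusher at (318,176), upright. The four-fin pusher is well clear of the right finger. Fit: centre (484.4,-198.8), yaw 24.9°. I'll align and then descend.

```bash
python3 - <<'E'
from h import *
plan([484,-198.7,110],24.9,3)
E
```

```text
t 2.58 p [ 481.1 -194.   217.3] F [-0.1  0.2  0.2] w 87.7 yaw 24.53 tilt [-0.0003  0.0003] dist 107.4
[-2.1, 0.3, 40.9, -0.0, -0.0, -0.006]
[-2.1, 0.2, 40.9, -0.0, -0.0, 0.0]
[-1.3, 0.1, 25.4, 0.0, 0.0, 0.0]
```

>>> {"name": "move_arm", "arguments": {"deltas": [[-2, 0.3, 40, 0, 0, -0.006], [-2, 0.2, 40, 0, 0, 0], [-1.3, 0, 20, 0, 0, 0], [0, 0, 0, 0, 0, 0]]}}

```text
t: 2.92
ee_pos: [488.5, -193.0, 116.8]
orientation: [1.676, 2.649, 0.004]
ft_force: [-0.8, 1.5, 0.1]
width: 88.1
```

```bash
python3 - <<'E'
from h import *
plan([484,-198.7,42],24.9,3)
E
```

```text
t 2.92 p [ 488.5 -193.   116.8] F [-0.8  1.5  0.1] w 88.1 yaw 25.37 tilt [ 0.007  -0.0016] dist 75.1
[-1.6, -3.8, 40.8, 0.006, 0.004, 0.008]
[-1.5, -2.9, 34.0, -0.0, 0.0, -0.0]
[0.0, 0.0, 0.0, 0.0, -0.0, -0.0]
```

>>> {"name": "move_arm", "arguments": {"deltas": [[-3.6, -6.5, 12, 0.006, 0.004, 0.008], [0, 0, 0, 0, 0, 0], [0, 0, 0, 0, 0, 0]]}}

```text
t: 3.17
ee_pos: [485.1, -194.8, 105.0]
orientation: [-1.681, -2.651, 0.001]
ft_force: [1.0, -0.1, -0.7]
width: 87.9
```

```bash
python3 - <<'E'
from h import *
plan([484,-198.7,42],24.9,3,vmax=20)
E
```

```text
t 3.17 p [ 485.1 -194.8  105. ] F [ 1.  -0.1 -0.7] w 87.9 yaw 25.23 tilt [-0.0026  0.0011] dist 63.1
[-1.0, -0.8, 20.0, -0.002, -0.002, 0.006]
[-1.0, -0.8, 20.0, -0.0, 0.0, -0.0]
[-1.0, -0.8, 20.0, 0.0, 0.0, -0.0]
```

>>> {"name": "move_arm", "arguments": {"deltas": [[-3, -2.5, 15, -0.002, -0.002, 0.006], [0, 0, 15, 0, 0, 0], [0, 0, 10, 0, 0, 0], [0, 0, 0, 0, 0, 0]]}}

```text
t: 3.5
ee_pos: [489.4, -197.2, 70.2]
orientation: [1.68, 2.643, 0.004]
ft_force: [-0.8, 0.6, 0.5]
width: 87.8
```

```bash
python3 - <<'E'
from h import *
plan([484,-198.7,42],24.9,3,vmax=20)
E
```

```text
t 3.50 p [ 489.4 -197.2   70.2] F [-0.8  0.6  0.5] w 87.8 yaw 25.11 tilt [ 0.0098 -0.0033] dist 28.8
[0.8, -4.0, 19.6, 0.007, 0.007, 0.004]
[0.3, -1.7, 8.6, 0.0, -0.0, 0.0]
[0.0, 0.0, 0.0, 0.0, 0.0, -0.0]
```

>>> {"name": "move_arm", "arguments": {"deltas": [[1, -6, 10, 0.008, 0.007, 0.004], [0, 0, 0, 0, 0, 0], [0, 0, 8, 0, 0, 0], [0, 0, 0, 0, 0, 0]]}}

```text
t: 3.83
ee_pos: [485.2, -199.0, 53.7]
orientation: [1.688, 2.646, -0.0]
ft_force: [-0.4, -0.2, -0.6]
width: 87.9
```

```bash
python3 - <<'E'
from h import *
plan([484,-198.7,42],24.9,3,vmax=20)
E
```

```text
t 3.83 p [ 485.2 -199.    53.7] F [-0.4 -0.2 -0.6] w 87.9 yaw 24.92 tilt [ 0.0026 -0.0017] dist 11.8
[0.8, -1.0, 11.7, 0.002, 0.003, 0.0]
[0.0, 0.0, 0.0, 0.0, -0.0, 0.0]
[0.0, 0.0, 0.0, -0.0, 0.0, 0.0]
```

>>> {"name": "move_arm", "arguments": {"deltas": [[0.8, -2.0, 8, 0.004, 0.003, 0], [0, 0, 3, 0, 0, 0], [0, 0, 0, 0, 0, 0]]}}

```text
t: 4.08
ee_pos: [483.2, -199.4, 42.1]
orientation: [-1.69, -2.647, 0.003]
ft_force: [-0.9, 0.1, 0.4]
width: 87.8
```

```bash
python3 - <<'E'
from h import *
plan([484,-198.7,42],24.9,2,vmax=20)
E
```

```text
t 4.08 p [ 483.2 -199.4   42.1] F [-0.9  0.1  0.4] w 87.8 yaw 24.90 tilt [-0.0019 -0.0009] dist 1.1
[0.3, 1.0, 0.1, -0.002, -0.0, 0.0]
[0.0, 0.0, 0.0, -0.0, 0.0, 0.0]
```

Aligned, with the tips about 5 mm above the plate. Closing the gripper.

>>> {"name": "move_arm", "arguments": {"deltas": [[0, 0.5, 0, 0, 0, 0], [0, 0, 0, 0, 0, 0], [0, 0, 0, 0, 0, 0], [0, 0, 0, 0, 0, 0], [0, 0, 0, 0, 0, 0]], "hand": 1}}

```text
t: 4.5
ee_pos: [483.7, -199.2, 41.9]
orientation: [-1.69, -2.647, 0.003]
ft_force: [0.3, -0.2, 0.4]
width: 57.8
```

>>> {"name": "move_arm", "arguments": {"deltas": [[0, 0, 0, 0, 0, 0], [0, 0, 0, 0, 0, 0], [0, 0, 0, 0, 0, 0], [0, 0, 0, 0, 0, 0], [0, 0, 0, 0, 0, 0]]}}

```text
t: 4.92
ee_pos: [484.0, -199.4, 42.4]
orientation: [-1.69, -2.648, 0.003]
ft_force: [0.5, -0.6, 0.0]
width: 24.9
```

```bash
python3 - <<'E'
from h import *
plan([484,-198.7,42],24.9,2,vmax=20)
E
```

```text
t 4.92 p [ 484.  -199.4   42.4] F [ 0.5 -0.6  0. ] w 24.9 yaw 24.89 tilt [-0.0014 -0.0011] dist 0.8
[0.6, 0.2, 0.4, -0.002, 0.0, -0.0]
[0.0, 0.0, 0.0, -0.0, 0.0, 0.0]
```

>>> {"name": "move_arm", "arguments": {"deltas": [[0, 0, 0, 0, 0, 0], [0, 0, 0, 0, 0, 0], [0, 0, 0, 0, 0, 0], [0, 0, 0, 0, 0, 0], [0, 0, 0, 0, 0, 0]]}}

```text
t: 5.33
ee_pos: [484.1, -199.3, 42.4]
orientation: [-1.69, -2.648, 0.003]
ft_force: [0.2, 0.1, -1.2]
width: 16.0
```

>>> {"name": "move_arm", "arguments": {"deltas": [[0, 0, -8, 0, 0, 0], [0, 0, -10, 0, 0, 0], [0, 0, -20, 0, 0, 0], [0, 0, -30, 0, 0, 0], [0, 0, -30, 0, 0, 0]]}}

```text
t: 5.75
ee_pos: [479.0, -197.0, 139.4]
orientation: [-1.682, -2.635, 0.006]
ft_force: [1.1, -0.5, -1.9]
width: 15.6
```

```bash
python3 - <<'E'
from h import *
plan([484,-198.7,190],24.9,2,vmax=40)
d=snap('wrist','w3')
E
```

```text
t 5.75 p [ 479.  -197.   139.4] F [ 1.1 -0.5 -1.9] w 15.6 yaw 24.90 tilt [-0.0155  0.005 ] dist 50.8
[-2.4, 2.6, -39.8, -0.012, -0.011, -0.0]
[-0.8, 0.8, -10.8, 0.0, 0.0, 0.0]
```

View pics/w3.png

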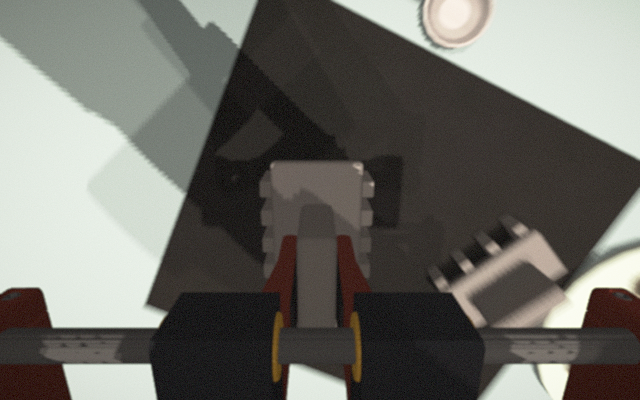

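Lifted: the pusher is in the jaws at (317,220), width 15.6, level. Carrying it to the slicer.

```bash
python3 - <<'E'
from h import *
plan([566,189,165],8.5,10,vmax=38)
E
```

```text
t 5.80 p [ 482.1 -198.4  145.1] F [ 2.1 -0.4  1.9] w 15.5 yaw 24.90 tilt [-0.0079  0.0017] dist 396.9
[30.3, 22.9, -1.9, -0.003, -0.002, 0.12]
[32.8, 19.1, -1.9, -0.003, -0.002, 0.12]
[34.8, 15.1, -1.9, -0.001, -0.001, 0.046]
[35.5, 13.4, -1.9, 0.0, 0.0, 0.0]
[35.5, 13.4, -1.9, -0.0, 0.0, 0.0]
[35.5, 13.4, -1.9, -0.0, -0.0, 0.0]
[35.5, 13.4, -1.9, 0.0, 0.0, 0.0]
[35.5, 13.4, -1.9, 0.0, 0.0, 0.0]
[35.5, 13.4, -1.9, 0.0, 0.0, 0.0]
[35.5, 13.4, -1.9, 0.0, 0.0, 0.0]
```

>>> {"name": "move_arm", "arguments": {"deltas": [[15, 11, -6, -0.003, -0.003, 0.06], [25, 17, -6, -0.003, 0, 0.1], [32, 16, -4, 0, 0, 0.1], [35, 14, -2, 0, 0, 0.02], [35, 14, -2, 0, 0, 0]]}}

```text
t: 6.22
ee_pos: [518.8, -43.9, 174.0]
orientation: [2.066, 2.353, 0.006]
ft_force: [0.9, -0.3, -2.2]
width: 16.0
```

>>> {"name": "move_arm", "arguments": {"deltas": [[35, 13, -2, 0, 0, 0], [35, 13, -2, 0, 0, 0], [35, 13, -2, 0, 0, 0], [30, 11, 0, 0, 0, 0], [25, 9, 0, 0, 0, 0]]}}

```text
t: 6.63
ee_pos: [557.1, 132.4, 185.3]
orientation: [2.064, 2.35, 0.012]
ft_force: [0.5, -0.2, -2.2]
width: 15.6
```

```bash
python3 - <<'E'
from h import *
plan([566,189,165],8.5,5,vmax=30)
E
```

```text
t 6.63 p [557.1 132.4 185.3] F [ 0.5 -0.2 -2.2] w 15.6 yaw 7.43 tilt [ 0.0156 -0.0032] dist 60.7
[27.2, 7.8, 10.0, 0.015, 0.005, -0.019]
[27.0, 8.5, 10.0, -0.0, -0.0, -0.0]
[0.7, 0.2, 0.2, 0.0, 0.0, -0.0]
[0.0, 0.0, 0.0, 0.0, -0.0, -0.0]
[0.0, 0.0, 0.0, 0.0, 0.0, -0.0]
```

>>> {"name": "move_arm", "arguments": {"deltas": [[25, 6, 10, 0.012, 0.005, -0.02], [18, 5, 10, 0, 0, 0], [5, 2, 5, 0, 0, 0], [0, 0, 0, 0, 0, 0], [0, 0, 0, 0, 0, 0]]}}

```text
t: 7.05
ee_pos: [564.0, 190.3, 163.1]
orientation: [2.037, 2.387, 0.009]
ft_force: [-0.0, 0.3, -1.7]
width: 15.7
```

```bash
python3 - <<'E'
from h import *
plan([566,189,135],8.5,3,vmax=30)
d=snap('wrist','w4')
E
```

```text
t 7.05 p [564.  190.3 163.1] F [-0.   0.3 -1.7] w 15.7 yaw 9.05 tilt [0.0068 0.002 ] dist 28.2
[-1.7, 1.5, 28.1, 0.007, -0.001, 0.01]
[0.0, 0.0, 0.0, -0.0, 0.0, 0.0]
[0.0, 0.0, 0.0, 0.0, 0.0, 0.0]
```

View pics/w4.png

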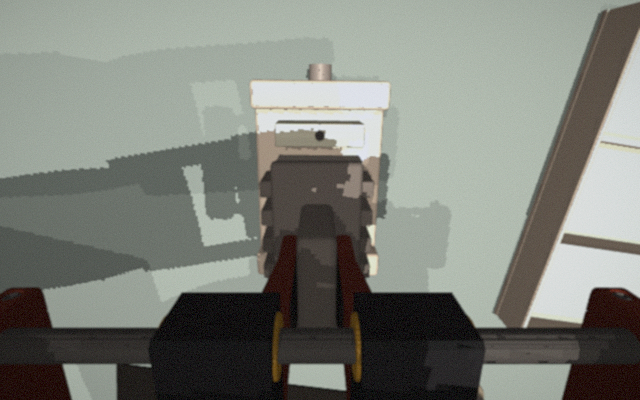

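```bash
cat > m.py <<'E'
from h import *
def meas(f,yawdeg=8.53):
    d=dict(np.load('pics/%s.npz'%f)); W=world(d); z=W[...,2]
    a=np.radians(yawdeg); ex=np.array([np.cos(a),np.sin(a)]);ey=np.array([-np.sin(a),np.cos(a)])
    o=np.array([566.6,190.3]); X=(W[...,:2]-o)@ex; Y=(W[...,:2]-o)@ey
    tz=ctrl.get_obs()['ee_pos'][2]
    def reg(m):
        m=cv2.morphologyEx(m.astype(np.uint8),cv2.MORPH_OPEN,np.ones((3,3)))
        n,l,s,_=cv2.connectedComponentsWithStats(m); k=1+np.argmax(s[1:,4]); return l==k
    def edge(m,name,lo,hi):
        out=[];xs=X[m];ys=Y[m];bx=np.arange(lo,hi,2.)
        e=[(b,ys[(xs>=b)&(xs<b+2)].min(),ys[(xs>=b)&(xs<b+2)].max()) for b in bx if ((xs>=b)&(xs<b+2)).sum()>4]
        e=np.array(e); print(name,'n',m.sum(),'zmean %.1f'%z[m].mean(),'ymin med %.2f slope %.4f  ymax med %.2f'%(np.median(e[:,1]),np.polyfit(e[:,0],e[:,1],1)[0],np.median(e[:,2])), 'x range %.1f %.1f'%(np.percentile(xs,.5),np.percentile(xs,99.5)))
    near=(abs(X)<60)&(abs(Y)<110)
    edge(reg(near&(z>45.5)&(z<56)&(Y<-20)),'endblock(exp -56..-38)',-30,30)
    pz=tz-39+34
    mp=reg(near&(abs(z-pz)<6)&(Y<45)); edge(mp,'plate(exp -48)',-18,18)
    mh=reg(near&(abs(z-pz-45)<6)&(abs(X)<12)); edge(mh,'handle top(exp -28)',-6,6)
    mf=near&(z>33)&(z<46)&(Y<-50); edge(reg(mf),'cheek(exp frame -85..-63)',-30,30)
    print('X of plate far half', np.percentile(X[mp],[1,99]))
E
python3 - <<'E'
from m import *
meas('w4'); plan([566,189,135],8.5,1)
E
```

```text
Traceback (most recent call last):
  File "m.py", line 15, in meas
    edge(reg(near&(z>45.5)&(z<56)&(Y<-20)),'endblock(exp -56..-38)',-30,30)
         ~~~^^^^^^^^^^^^^^^^^^^^^^^^^^^^^^
  File "m.py", line 9, in reg
    n,l,s,_=cv2.connectedComponentsWithStats(m); k=1+np.argmax(s[1:,4]); return l==k
                                                     ~~~~~~~~~^^^^^^^^^
ValueError: attempt to get argmax of an empty sequence
```

```bash
python3 - <<'E'
from h import *
d=dict(np.load('pics/w4.npz'));print(d['cam_to_world'])
W=world(d)
for u,v in[(320,95),(345,130),(290,130),(320,180),(317,215),(319,72)]: print(u,v,W[v,u].round(1),d['range_z'][v,u])
E
```

```text
[[ 9.87375248e-01  1.48838353e-01  5.41965305e-02  5.49290863e+02]
 [ 1.58223857e-01 -9.42825548e-01 -2.93334615e-01  2.72126411e+02]
 [ 7.43843263e-03  2.98206523e-01 -9.54472388e-01  3.25799232e+02]
 [ 0.00000000e+00  0.00000000e+00  0.00000000e+00  1.00000000e+00]]
320 95 [555.2 266.5  43.5] 271.39563
345 130 [578.5 243.9  50.9] 272.25824
290 130 [536.3 237.1  50.9] 271.9209
320 180 [559.3 228.9 158.3] 173.12173
317 215 [559.4 217.9 178.7] 156.87154
319 72 [551.8 283.   40.7] 269.00937
```

```bash
sed -i 's/(Y<-20)/(Y>20)/; s/(Y<45)/(Y>-45)/; s/(Y<-50)/(Y>50)/; s/exp -56..-38/exp 38..56/; s/exp -48/exp max 48/;s/exp -28/exp max 28/;s/frame -85..-63/frame 63..85/' m.py
sed -i "s/'ymin med %.2f slope %.4f  ymax med %.2f'%(np.median(e\[:,1\]),np.polyfit(e\[:,0\],e\[:,1\],1)\[0\]/'ymin med %.2f slopemax %.4f  ymax med %.2f'%(np.median(e[:,1]),np.polyfit(e[:,0],e[:,2],1)[0]/" m.py
python3 - <<'E'
from m import *
meas('w4'); plan([566,189,135],8.5,1)
E
```

```text
endblock(exp 38..56) n 2100 zmean 50.5 ymin med 38.40 slopemax -0.0028  ymax med 56.08 x range -34.7 34.4
plate(exp max 48) n 6025 zmean 158.2 ymin med 14.29 slopemax 0.0130  ymax med 48.19 x range -25.8 19.7
handle top(exp max 28) n 4055 zmean 202.9 ymin med -12.73 slopemax -0.2090  ymax med 28.26 x range -11.4 11.4
cheek(exp frame 63..85) n 4403 zmean 42.0 ymin med 66.74 slopemax -0.0048  ymax med 87.92 x range -53.9 53.8
X of plate far half [-25.55704314  19.5086483 ]
t 7.10 p [564.  190.  163.2] F [-0.5 -0.9 -2.4] w 15.7 yaw 9.02 tilt [0.0069 0.002 ] dist 28.3
[-1.3, 1.6, 28.2, 0.007, -0.001, 0.009]
```

Wrist view: the held pusher is at (317,210), with the cassette end block at rows 122–147. In the slicer frame, pusher against cassette is off about 0 mm in y, -2.8 mm in x and +0.7° in yaw. I'll correct that and lower to just above the blades.

>>> {"name": "move_arm", "arguments": {"deltas": [[0, 2.5, 15, 0.007, -0.001, 0.009], [0, -1, 15, 0.002, 0, 0], [0, -1, 12, 0.002, 0, 0], [0, 0, 0, 0, 0, 0], [0, 0, 0, 0, 0, 0]]}}

```text
t: 7.52
ee_pos: [565.7, 184.7, 123.2]
orientation: [-2.058, -2.373, 0.002]
ft_force: [0.3, -0.1, -2.9]
width: 15.9
```

```bash
python3 - <<'E'
from h import *
plan([566.6,190.4,94],8.53,1)
E
```

```text
t 7.52 p [565.7 184.7 123.2] F [ 0.3 -0.1 -2.9] w 15.9 yaw 8.14 tilt [-0.001  -0.0007] dist 29.7
[5.6, 1.8, 29.2, -0.001, 0.001, -0.007]
```

>>> {"name": "move_arm", "arguments": {"deltas": [[5.6, 1.8, 10, 0, 0.001, -0.007], [0, 0, 0, 0, 0, 0], [0, 0, 8, 0, 0, 0], [0, 0, 0, 0, 0, 0]]}}

```text
t: 7.85
ee_pos: [567.9, 190.0, 105.6]
orientation: [2.051, 2.38, 0.003]
ft_force: [-0.8, -0.7, -2.9]
width: 16.0
```

```bash
python3 - <<'E'
from h import *
plan([566.6,190.4,94],8.53,1)
E
```

```text
t 7.85 p [567.9 190.  105.6] F [-0.8 -0.7 -2.9] w 16.0 yaw 8.49 tilt [0.0014 0.0011] dist 11.7
[0.6, -1.2, 11.6, 0.002, -0.001, -0.001]
```

>>> {"name": "move_arm", "arguments": {"deltas": [[0.5, -1.2, 6, 0.002, -0.001, 0], [0, 0, 4, 0, 0, 0], [0, 0, 0, 0, 0, 0], [0, 0, 0, 0, 0, 0]]}}

```text
t: 8.18
ee_pos: [566.6, 190.8, 94.5]
orientation: [-2.05, -2.38, 0.001]
ft_force: [-0.1, 0.2, -1.8]
width: 16.0
```

```bash
python3 - <<'E'
from m import *
snap('wrist','w5'); meas('w5')
plan([566.6,190.4,94],8.53,1)
E
```

```text
endblock(exp 38..56) n 3138 zmean 50.5 ymin med 41.14 slopemax -0.0011  ymax med 56.06 x range -34.6 34.3
plate(exp max 48) n 6036 zmean 89.6 ymin med 12.16 slopemax -0.0003  ymax med 48.21 x range -23.1 22.5
handle top(exp max 28) n 4098 zmean 134.3 ymin med -12.61 slopemax -0.0058  ymax med 28.41 x range -11.5 11.3
cheek(exp frame 63..85) n 7612 zmean 42.0 ymin med 66.48 slopemax 0.0010  ymax med 88.08 x range -53.7 53.6
X of plate far half [-22.84331885  22.22760068]
t 8.23 p [566.6 190.7  94.6] F [ 0.8  1.1 -2.7] w 15.8 yaw 8.53 tilt [-0.0004 -0.0003] dist 0.7
[-0.3, -0.0, 0.6, -0.0, 0.0, -0.0]
```

View pics/w5.png

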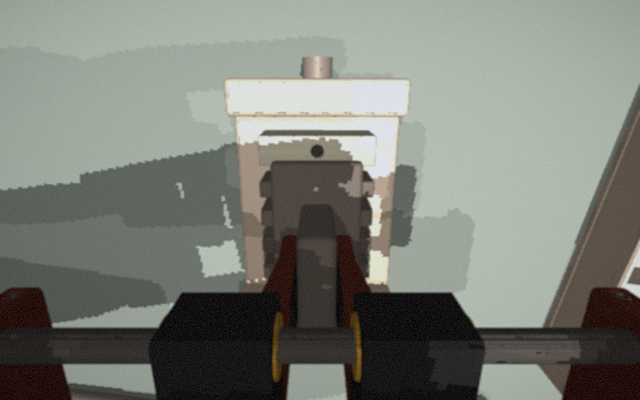

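Wrist view at 5 mm above the blades: the plate is centred on the cassette, to about 0.1 mm in y, 0.2 mm in x and 0.0° in yaw. Lowering in small steps while watching the force.

>>> {"name": "move_arm", "arguments": {"deltas": [[-0.2, 0, 2, 0, 0, 0], [0, 0, 2, 0, 0, 0], [0, 0, 2, 0, 0, 0], [0, 0, 0, 0, 0, 0]]}}

```text
t: 8.57
ee_pos: [567.0, 190.7, 88.6]
orientation: [2.05, 2.38, 0.001]
ft_force: [-0.9, -0.5, -2.1]
width: 16.2
```

```bash
python3 - <<'E'
from h import *
plan([566.6,190.4,82],8.53,1)
E
```

```text
t 8.57 p [567.  190.7  88.6] F [-0.9 -0.5 -2.1] w 16.2 yaw 8.53 tilt [0.0007 0.    ] dist 6.6
[-0.2, -0.5, 6.6, 0.001, 0.0, 0.0]
```

>>> {"name": "move_arm", "arguments": {"deltas": [[-0.2, -0.4, 1.5, 0, 0, 0], [0, 0, 1.5, 0, 0, 0], [0, 0, 0, 0, 0, 0]]}}

```text
t: 8.82
ee_pos: [566.7, 190.4, 85.4]
orientation: [2.05, 2.38, 0.001]
ft_force: [-0.3, 0.0, -2.0]
width: 16.0
```

```bash
python3 - <<'E'
from h import *
plan([566.6,190.4,82],8.53,1)
E
```

```text
t 8.82 p [566.7 190.4  85.4] F [-0.3  0.  -2. ] w 16.0 yaw 8.53 tilt [0.0008 0.0001] dist 3.4
[0.0, -0.1, 3.4, 0.001, 0.0, 0.0]
```

The fins are about 3.5 mm below the blade tops with no contact force, so they are in the gaps. Continuing down.

>>> {"name": "move_arm", "arguments": {"deltas": [[0, -0.2, 3, 0.001, 0, 0], [0, 0, 3, 0, 0, 0], [0, 0, 3, 0, 0, 0], [0, 0, 0, 0, 0, 0]]}}

```text
t: 9.15
ee_pos: [566.6, 190.3, 75.5]
orientation: [-2.05, -2.38, -0.0]
ft_force: [-0.5, -0.5, -3.2]
width: 16.1
```

```bash
python3 - <<'E'
from h import *
plan([566.6,190.4,67],8.53,1)
E
```

```text
t 9.15 p [566.6 190.3  75.5] F [-0.5 -0.5 -3.2] w 16.1 yaw 8.52 tilt [0. 0.] dist 8.5
[0.1, 0.0, 8.5, 0.0, -0.0, -0.0]
```

>>> {"name": "move_arm", "arguments": {"deltas": [[0, 0, 3, 0, 0, 0], [0, 0, 3, 0, 0, 0], [0, 0, 2, 0, 0, 0], [0, 0, 0, 0, 0, 0]]}}

```text
t: 9.48
ee_pos: [566.5, 190.3, 66.4]
orientation: [-2.05, -2.38, 0.001]
ft_force: [-0.4, -0.1, -1.3]
width: 15.9
```

```bash
python3 - <<'E'
from h import *
plan([566.6,190.4,63],8.53,1)
E
```

```text
t 9.48 p [566.5 190.3  66.4] F [-0.4 -0.1 -1.3] w 15.9 yaw 8.52 tilt [-0.0004 -0.0001] dist 3.4
[0.1, 0.1, 3.4, -0.0, 0.0, -0.0]
```

>>> {"name": "move_arm", "arguments": {"deltas": [[0.1, 0.1, 1.5, 0, 0, 0], [0, 0, 1, 0, 0, 0], [0, 0, 0, 0, 0, 0]]}}

```text
t: 9.73
ee_pos: [566.5, 190.4, 63.4]
orientation: [-2.05, -2.38, 0.001]
ft_force: [-0.1, 0.8, -2.7]
width: 16.1
```

>>> {"name": "move_arm", "arguments": {"deltas": [[0, 0, 0.7, 0, 0, 0], [0, 0, 0.7, 0, 0, 0]]}}

```text
t: 9.9
ee_pos: [566.6, 190.5, 63.3]
orientation: [-2.05, -2.38, 0.001]
ft_force: [-3.2, -1.6, 5.9]
width: 16.0
```

>>> {"name": "move_arm", "arguments": {"deltas": [[0, 0, 0.7, 0, 0, 0], [0, 0, 0.5, 0, 0, 0]]}}

```text
t: 10.07
ee_pos: [566.6, 190.5, 63.3]
orientation: [-2.05, -2.38, 0.001]
ft_force: [-2.8, -0.2, 2.6]
width: 15.7
```

Contact at 63.3 mm, which puts the origin at about 24.3 mm, so seated. One slightly firmer press to confirm, then a look.

>>> {"name": "move_arm", "arguments": {"deltas": [[0, 0, 2, 0, 0, 0], [0, 0, 2, 0, 0, 0]]}}

```text
t: 10.23
ee_pos: [566.6, 190.5, 63.3]
orientation: [-2.05, -2.38, 0.001]
ft_force: [-8.4, -2.4, 21.5]
width: 15.8
```

```bash
python3 - <<'E'
from m import *
snap('wrist','w6'); meas('w6')
plan([566.6,190.4,63],8.53,1); print(ctrl.get_obs()['moment'])
d=snap('scene','s6'); s=d['frame'][:,:,::-1]
cv2.imwrite('pics/s6c.png',cv2.resize(s[150:280,290:430],None,fx=4.5,fy=4.5,interpolation=cv2.INTER_CUBIC))
E
```

```text
endblock(exp 38..56) n 3427 zmean 50.5 ymin med 47.25 slopemax -0.0011  ymax med 56.07 x range -34.7 34.4
plate(exp max 48) n 6030 zmean 58.4 ymin med 11.79 slopemax 0.0018  ymax med 47.86 x range -23.1 22.4
handle top(exp max 28) n 4084 zmean 103.0 ymin med -12.82 slopemax -0.0195  ymax med 28.09 x range -11.2 11.4
cheek(exp frame 63..85) n 10314 zmean 42.1 ymin med 66.35 slopemax -0.0102  ymax med 88.11 x range -53.7 53.5
X of plate far half [-22.83676948  22.21830799]
t 10.28 p [566.6 190.5  63.3] F [-8.5 -2.8 20.5] w 15.9 yaw 8.53 tilt [-0.0007 -0.0004] dist 0.3
[-0.1, 0.0, 0.3, -0.001, 0.0, 0.0]
[-0.54353214  1.48263902 -0.03516424]
```

View pics/s6c.png

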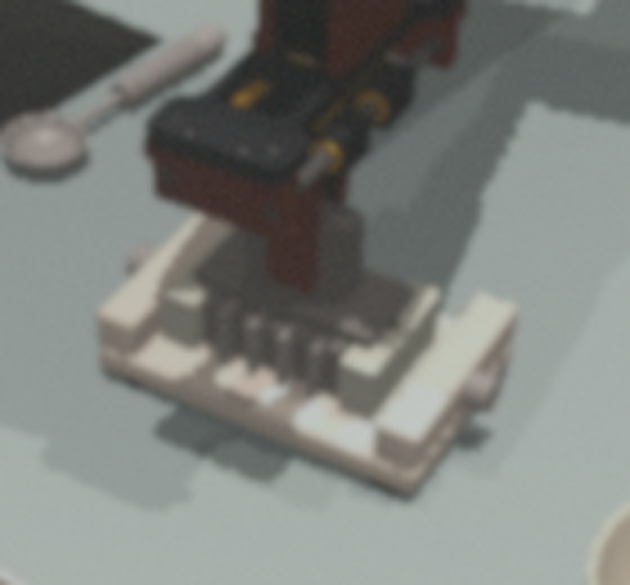

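The plate is seated: top at 58.4 mm (58 expected), fins visible between the blades, centred. I'll ease off the press and open.

>>> {"name": "move_arm", "arguments": {"deltas": [[0, 0, 0, 0, 0, 0], [0, 0, 0, 0, 0, 0]]}}

```text
t: 10.5
ee_pos: [567.2, 190.7, 64.5]
orientation: [2.049, 2.38, 0.002]
ft_force: [0.2, 0.6, -2.7]
width: 16.3
```

>>> {"name": "move_arm", "arguments": {"deltas": [[0, 0, 0, 0, 0, 0], [0, 0, 0, 0, 0, 0], [0, 0, 0, 0, 0, 0], [0, 0, 0, 0, 0, 0], [0, 0, 0, 0, 0, 0]], "hand": -1}}

```text
t: 10.92
ee_pos: [568.2, 191.0, 64.0]
orientation: [2.049, 2.379, 0.004]
ft_force: [0.4, 0.3, -0.0]
width: 45.7
```

>>> {"name": "move_arm", "arguments": {"deltas": [[0, 0, 0, 0, 0, 0], [0, 0, 0, 0, 0, 0], [0, 0, 0, 0, 0, 0], [0, 0, 0, 0, 0, 0], [0, 0, 0, 0, 0, 0]]}}

```text
t: 11.33
ee_pos: [568.2, 191.0, 63.6]
orientation: [2.049, 2.379, 0.004]
ft_force: [-0.7, 0.1, -0.6]
width: 79.3
```

>>> {"name": "move_arm", "arguments": {"deltas": [[0, 0, -8, 0, 0, 0], [0, 0, -12, 0, 0, 0], [0, 0, -20, 0, 0, 0], [0, 0, -30, 0, 0, 0], [0, 0, -30, 0, 0, 0]]}}

```text
t: 11.75
ee_pos: [563.7, 189.5, 163.4]
orientation: [-2.047, -2.377, 0.013]
ft_force: [0.5, 1.8, 0.6]
width: 87.4
```

>>> {"name": "move_arm", "arguments": {"deltas": [[0, 0, -30, 0, 0, 0], [0, 0, -15, 0, 0, 0], [0, 0, 0, 0, 0, 0], [0, 0, 0, 0, 0, 0]]}}

```text
t: 12.08
ee_pos: [567.4, 190.8, 222.2]
orientation: [2.048, 2.378, 0.007]
ft_force: [-0.5, 0.0, -0.2]
width: 88.0
```

```bash
python3 - <<'E'
from h import *
plan([566.6,190.4,200],8.53,1)
d=snap('wrist','w7');W=world(d);z=W[...,2]
a=np.radians(8.53); ex=np.array([np.cos(a),np.sin(a)]);ey=np.array([-ex[1],ex[0]]);o=np.array([566.6,190.3])
X=(W[...,:2]-o)@ex;Y=(W[...,:2]-o)@ey
def band(lo,hi,xl=60,yl=70):
    m=(z>lo)&(z<hi)&(abs(X)<xl)&(abs(Y)<yl)
    m=cv2.morphologyEx(m.astype(np.uint8),cv2.MORPH_OPEN,np.ones((3,3)))>0
    print(lo,hi,cv2.minAreaRect(np.stack([X[m],Y[m]],1).astype(np.float32)))
    A=np.c_[X[m],Y[m],np.ones(m.sum())]; print('plane',np.linalg.lstsq(A,z[m],rcond=None)[0])
band(55,62);band(97,110);band(46,54)
d=snap('scene','s7'); s=d['frame'][:,:,::-1]
cv2.imwrite('pics/s7c.png',cv2.resize(s[120:280,160:430],None,fx=2.9,fy=2.9,interpolation=cv2.INTER_CUBIC))
E
```

```text
t 12.08 p [567.4 190.8 222.2] F [-0.5  0.  -0.2] w 88.0 yaw 8.54 tilt [0.0049 0.0014] dist 22.2
[-0.3, -1.0, 22.2, 0.005, -0.001, 0.0]
55 62 ((0.4370441436767578, 0.5042343139648438), (46.04179763793945, 95.3099365234375), 0.07560104131698608)
plane [6.14801552e-04 1.39996851e-04 5.84369072e+01]
97 110 ((0.29384469985961914, 0.656463623046875), (55.353912353515625, 15.766764640808105), 89.5116195678711)
plane [ 1.69087232e-02 -1.05488017e-02  1.03138978e+02]
46 54 ((-0.0325775146484375, 0.144256591796875), (111.80572509765625, 70.07376861572266), 89.93744659423828)
plane [1.64168843e-03 1.27056386e-03 5.03426074e+01]
```

View pics/s7c.png

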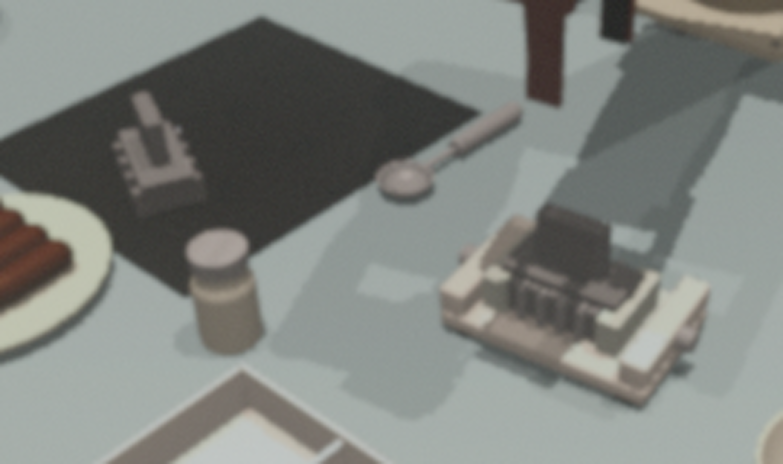

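View pics/w7.png

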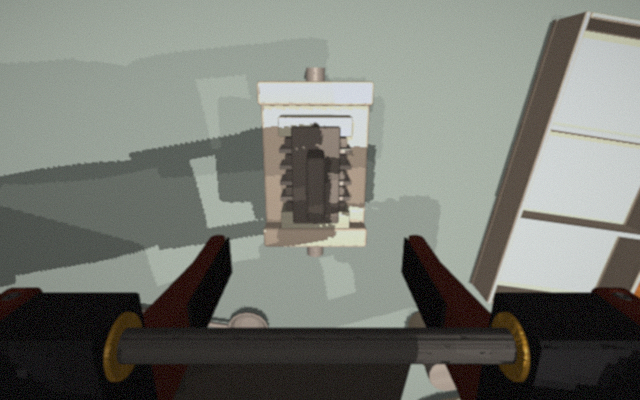

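Both views show the pusher seated in the cassette at (316,175) in the wrist view. It is level and 0.5 mm from centre front to back, and nothing else has moved.

```bash
python3 -c "
from workcell import ctrl
print(ctrl.close_job())"
```

```text
the job is handed in; nothing more can be done
None
```

The five-fin pusher is off the mat and fully home between the slicer's blades, with the gripper released and clear. I handed the job in at about 12 s.

- **Finding the gaps:** the cassette measured about 3 mm off the slicer's middle in y. The fins entered the gaps with no contact force. The plate then seated at the expected height, and I confirmed it with a brief press of about 21 N.
- **Final check after release:** the plate top is at 58.4 mm (58 expected) and level to under 0.1°. It sits about 0.5 mm off centre front to back and 0.4 mm off in y, and is parallel to the blades within 0.2°.
- **Rest of the scene:** in the last scene picture the coarse pusher, spoon and salt jar look unmoved. I did not re-check the mug and bowl, but the arm passed well clear of both.
- **Disagreements:** the top and wrist cameras differed by 2 to 3 mm in x, so I aligned using the wrist camera only. A plane fit to the handle top showed about 1° of slope, which I put down to edge noise because the much larger plate fit reads level.

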